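# Rack the dip sampler ballast end downhill

### The job

Lift the dip sampler with the yellow grip by that grip, well clear of the bench, and let it hang to see which end is the heavy one. Then lower it into the middle of the sloping drain rest, lengthways in the channel with its heavy end at the low end (the orange stop), and let go only once it lies on the rest. Leave the sampler with the blue grip where it is.

Things in the scene. Friction and masses are not known exactly. Their poses are not given: they have to be found in the camera images.
- yellow_mid (a point): Centre of the yellow-gripped dip sampler: a sealed steel tube 160 mm long, 30 mm in diameter, with a 34 mm square block at each end (so it lies flat, this point 17 mm above what it lies on). The two ends look alike but one holds hidden ballast; the sampler weighs about 0.3 to 0.5 kg, and its balance point lies about 40 mm from the centre towards the heavy end. The x axis runs along the tube from end_a to end_b, z up through the grip.
- yellow_end_a (a point): Centre of one end face of the yellow-gripped sampler, 80 mm from its centre along -x.
- yellow_end_b (a point): Centre of the other end face of the yellow-gripped sampler, 80 mm from its centre along +x.
- yellow_grip_mid (a point): Centre of the yellow grip: an upright block 18 x 18 mm and 44 mm tall, its sides parallel to the tube's sides, above the middle of the tube; this point is 51 mm above the tube's centre line. The grip swivels to and fro along the tube on a cross pin 32 mm below this point (19 mm above the tube's centre line), up to 0.26 rad either way; a weak spring keeps it upright on the bench. Gripped firmly and lifted, the tube swings on the pin until its heavy end hangs 0.26 rad low.
- yellow_grip (a joint): Swivel of the yellow grip on its tube, rad, -0.26 to 0.26; 0 = grip square to the tube. With the grip held upright, negative means the tube hangs with end_b low, positive with end_a low.
- blue_mid (a point): Centre of the other sampler, the same but with a blue grip. To be left where it is.
- rest_mid (a point): Sloping drain rest, fixed: the middle of its channel floor (high half white, low half grey), 46 mm above the bench. Its x axis is level and points to the low end, z up. The floor is 210 mm long, drops towards +x at 0.26 rad, with side walls 16 mm high, 58 mm apart inside, open at the high end, an orange stop 22 mm high at the low end. A sampler lying in it has its centre 17 to 18 mm above the floor.
- rest_plate: Grey plate that forms the low half of the channel floor, 102 mm long, flush with the white half; its origin is the middle of its top, and it slopes with the floor. It carries over three quarters of the sampler's weight when the heavy end lies at the low end, about a quarter when it is the wrong way round.
- rest_low (a point): Low end of the drain rest's channel, by the orange stop, 100 mm from the middle along its x axis and 20 mm above the bench.
There are look-alikes about, which are no part of the job. What is meant by the part that bears rest_mid is not turquoise, and is the larger of those in its own colour. What is shaped like the part that bears yellow_mid but turquoise is not meant.

How it is judged:
On the way, in this order (a step that is already met when the one before it is completed fails the run):
1. the yellow-gripped sampler hangs tilted from its grip, clear of the bench (height (world z) of yellow_mid above 0.085 m and (value of joint yellow_grip above 0.18 rad or value of joint yellow_grip below -0.18 rad)), for 0.2 s.
2. it lies on the rest while the fingers still hold it (horizontal distance between yellow_mid and rest_mid below 0.025 m and y of yellow_mid in the frame of rest_mid between -0.018 and 0.018 m and z of yellow_mid in the frame of rest_mid below 0.03 m and contact force between the fingers and anything else above 0.5 N), for 0.05 s.
At the end, for the whole second after the job is handed in: The yellow-gripped sampler lies released on the rest's floor, heavy end low (grey plate bears over 1.8 N), centre within 25 mm of the middle (18 mm sideways) and 8 to 28 mm above it, in line within 10 degrees, tilted as the floor within 7; the blue one is within 20 mm of its start (horizontal distance between yellow_mid and rest_mid below 0.025 m and y of yellow_mid in the frame of rest_mid between -0.018 and 0.018 m and z of yellow_mid in the frame of rest_mid between 0.008 and 0.028 m and contact force between rest_plate and anything else above 1.8 N and angle between yellow_mid's own z axis and vertical between 0.14 and 0.38 rad and angle between the y axis of yellow_mid and the y axis of rest_mid, either way round below 0.175 rad and distance of blue_mid from where it was at the start of the episode below 0.02 m); the robot touches nothing.
It fails at once if the blue-gripped sampler is moved more than 20 mm (distance of blue_mid from where it was at the start of the episode above 0.02 m).
It also fails if it takes over 48 s, if anything falls off the work surface, if the arm or the gripper's body presses on something with over 40 N, if the wrist force passes 120 N, or if a joint passes its speed limit or range.

### The arm

A 6-joint arm with a two-finger parallel gripper is mounted at the origin on the work surface. World frame = base frame: x ahead of the robot, y to its left, z up, the work surface at z = 0. Lengths are in m, angles in rad, forces in N, time in s.
With the tool pointing down it reaches from about 0.35 to 1 m from the base axis. Payload 7.1 kg.
Tool frame: the origin (TCP) lies midway between the tips of the shut fingers; the grasp point (between the pads) lies 19 mm behind it; z points along the fingers, y is the direction in which the jaws open and shut (so a half turn about z gives the same grasp; the last joint's range is limited). The gripper opens to 85 mm and grips with 20 to 120 N. Pads are 22 mm wide; open, the fingers measure 114 mm over their backs; the gripper's body (76 mm by 85 mm) begins 54 mm behind the grasp point. The pads swing forward as they close: fully open they stand 13 mm farther back than shut.
Start: joints at [-1.288, 0.423, 1.63, -0, 1.089, -0.019], TCP at [0.186, -0.597, 0.206] pointing down, gripper open.
Joint ranges: [-3, 3], [-0.9, 2.11], [0.09, 2.58], [-1.31, 4.45], [0.11, 2.69], [-2.54, 2.54]. Speed limits (rad/s): [2.39, 2.39, 3.01, 3.14, 3.14, 3.14].

### API

Orientations are given as a rotation vector (axis times angle).
In Python, from station import * gives the robot as it stands.
- The arm moves only by the tool arm_command, never from a script. Its argument "rows" is a list of rows, each a list of 6 numbers: the shift along the tool's x, y, z normalised to -1 to 1, where 1 is 10 cm, then the turn, a rotation vector about the tool's x, y, z normalised to -1 to 1, where 1 is 90 degrees. In form: [[x, y, z, rx, ry, rz], ...]. A call has 1 to 5 rows; each row shifts and turns the commanded pose from where the row before left it, along the tool's axes as they then stand; what a row does not reach is not made up. A row lasts 1/10 s, in which the tool goes at most 50 mm and 8.59 degrees, less where a joint would pass 70% of its speed; a pose out of reach is approached as far as the arm can. A call with a number of a shift or a turn outside -1 to 1 is refused whole. A call with a gripper value outside its range is refused whole. "hand" is the closure, from -1 (fully open) to 1 (shut), set as the call begins (left out, the last holds). The fingers move at their own pace and stop on an object; "force" is the grip in N (left out, the last holds). Time passes only in rows, so rows that do not move let the fingers close. It gives the time, the measured TCP pose, the force and the opening at its end, in the units of the state.
- read_state(): the state, without advancing time (a new reading comes with each control period).
- get_image(name): name is "scene" or "top"; returns a dict with "frame" (384x512x3 uint8, red, green, blue), "fx", "fy", "cx", "cy" (pixels), "world_from_camera" (4x4, takes a point from camera to world coordinates). Camera axes: x right, y down, z forward; pixel columns grow to the right and rows downward; lengths in m; the calibration is good to about 2 mm. A picture is of the moment at which its call begins. There is no depth.
- close_job(): hands the job in, once; it reports no verdict.
The state is a dict: "time": time; "q": joint angles; "joint_vel": joint speeds; "joint_efforts": joint torques, N m; "eef_pos": TCP position; "ee_rot": TCP orientation; "wrist_force": force on the tool from outside, world axes, zero at the start; "ft_torque": the same for the moment, N m; "opening": finger opening in m.
Only numpy, scipy, OpenCV 4.12 (cv2) and the standard library are available. Lean on these libraries where they do the work, as an engineer would, in place of code of your own. Each camera call takes 0.05 s, during which the arm holds its last target.

## Working session

There is one attempt and no reset: what is moved stays moved. The work goes in short steps, Python scripts to look and compute and a tool call to move; the robot and the scene stay as the last step left them, time stands still between calls to the robot, and variables do not carry over. Pictures are saved under pics/ and viewed, and the job is handed in when it is done.

Besides the shell and the picture viewer there is one more tool, called after "Request:" as name(argument=value, ...) on one line, values as JSON. arm_command: Moves the arm, as the interface text tells. Scaled input: -1 to 1 covers 10 cm each way for a shift and 90 degrees each way for a turn. Its arguments: {"type":"object","properties":{"rows":{"type":"array"},"hand":{"type":"number"},"force":{"type":"number"}},"required":["rows"]}

```bash
mkdir -p pics; ls
python3 - <<'E'
from station import *
import cv2,json
s=read_state();print(s)
for n in("scene","top"):
    d=get_image(n);cv2.imwrite(f"pics/{n}0.png",d["frame"][:,:,::-1])
    print(n,d["fx"],d["fy"],d["cx"],d["cy"],d["world_from_camera"])
E
```

```text
pics
{'time': 0.0, 'q': array([-1.28799671e+00,  4.23880336e-01,  1.63072485e+00, -5.37868455e-06,
        1.08860120e+00, -1.90090232e-02]), 'joint_vel': array([ 0.00091626,  0.00060659, -0.00024878,  0.00178525,  0.00213285,
        0.00121823]), 'joint_efforts': array([ 1.49036165e-03, -5.57380342e+01, -2.81744796e+01,  4.49073286e-05,
        7.49322062e-03,  1.94715646e-06]), 'eef_pos': array([ 0.18562658, -0.59615684,  0.20480738]), 'ee_rot': array([-3.10430860e+00, -4.72046126e-01,  3.40610316e-04]), 'wrist_force': array([-0.46315966,  0.53014979,  0.19027064]), 'ft_torque': array([ 0.01079165,  0.05370202, -0.03935293]), 'opening': 0.08494594227991627}
scene 423.8445767348553 423.8445767348553 263.6268942564283 190.03506858043053 [[ 0.52787634  0.5933575  -0.60767874  1.14480132]
 [ 0.8491078  -0.35265567  0.39325554 -0.4857621 ]
 [ 0.01903977 -0.72357505 -0.68998306  0.86024774]
 [ 0.          0.          0.          1.        ]]
top 481.92253253943284 481.92253253943284 256.2752920505384 187.80910915151466 [[ 1.32190326e-02 -9.94700559e-01  1.01961048e-01  3.18954354e-01]
 [-9.99911375e-01 -1.29888712e-02  2.92095518e-03 -1.55232137e-02]
 [-1.58111683e-03 -1.01990623e-01 -9.94784104e-01  1.64467144e+00]
 [ 0.00000000e+00  0.00000000e+00  0.00000000e+00  1.00000000e+00]]
```

View pics/scene0.png

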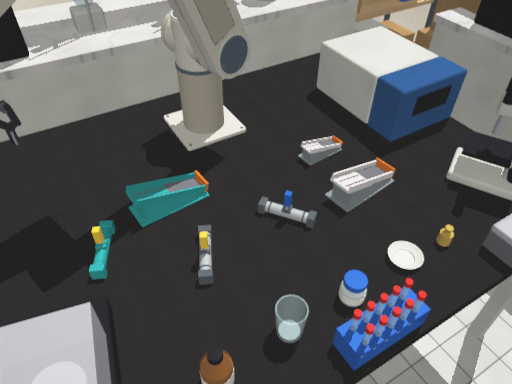

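View pics/top0.png

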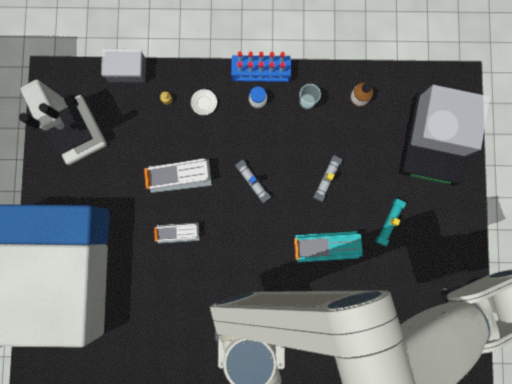

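The yellow-gripped steel sampler is at about top (327,178) and the blue one at (253,181). The larger white rest is at (178,175), with its orange stop at the left (+y). The turquoise parts and the small white rest are the look-alikes. I'll zoom in to measure.

```bash
cat > h.py <<'E'
import numpy as np
from station import *
def ray(d,u,v,z):
    T=np.array(d["world_from_camera"]);r=T[:3,:3]@np.array([(u-d["cx"])/d["fx"],(v-d["cy"])/d["fy"],1]);o=T[:3,3]
    return o+r*(z-o[2])/r[2]
def proj(d,p):
    T=np.array(d["world_from_camera"]);c=T[:3,:3].T@(np.array(p)-T[:3,3]);return c[0]/c[2]*d["fx"]+d["cx"],c[1]/c[2]*d["fy"]+d["cy"]
E
python3 - <<'E'
import cv2,numpy as np
t=cv2.imread("pics/top0.png");s=cv2.imread("pics/scene0.png")
def c(im,x,y,w,h,k):return cv2.resize(im[y:y+h,x:x+w],(w*k,h*k),interpolation=cv2.INTER_CUBIC)
cv2.imwrite("pics/ty.png",c(t,295,145,70,70,8))
cv2.imwrite("pics/tr.png",c(t,135,145,90,60,8))
cv2.imwrite("pics/sy.png",c(s,180,210,60,80,7))
cv2.imwrite("pics/sr.png",c(s,315,150,90,65,8))
E
```

```text
(no output)
```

View pics/ty.png

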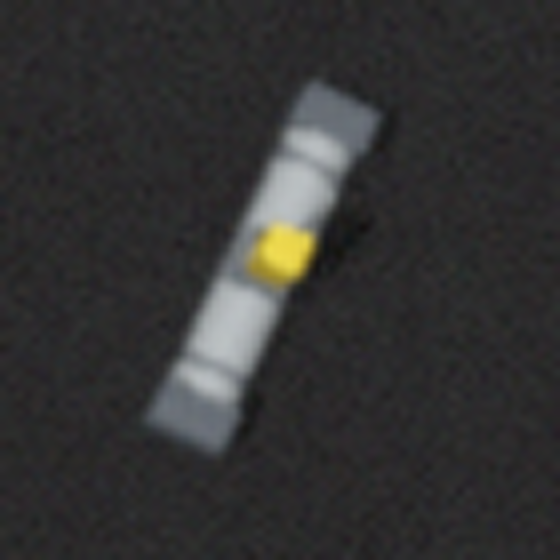

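View pics/tr.png

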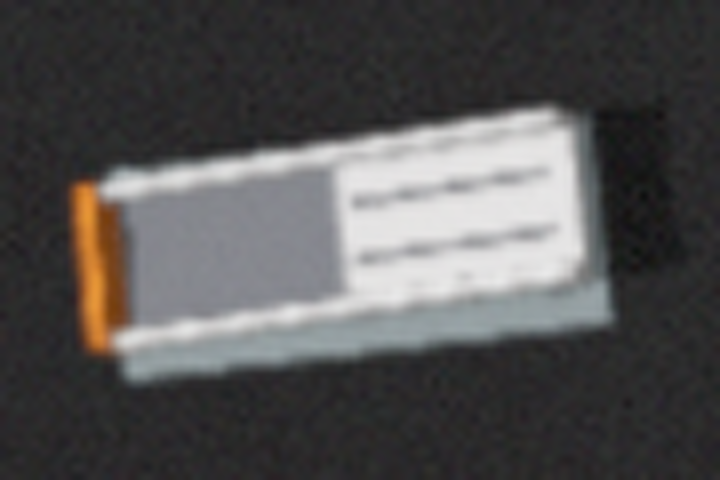

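View pics/sy.png

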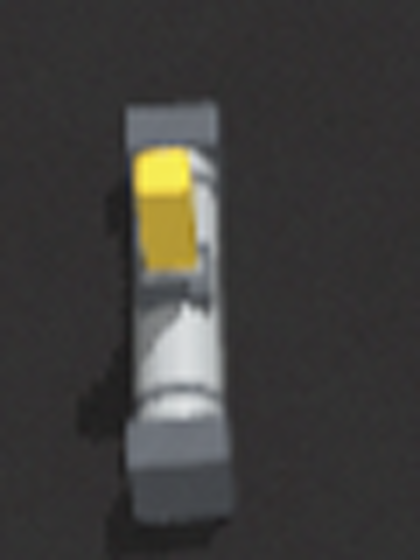

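View pics/sr.png

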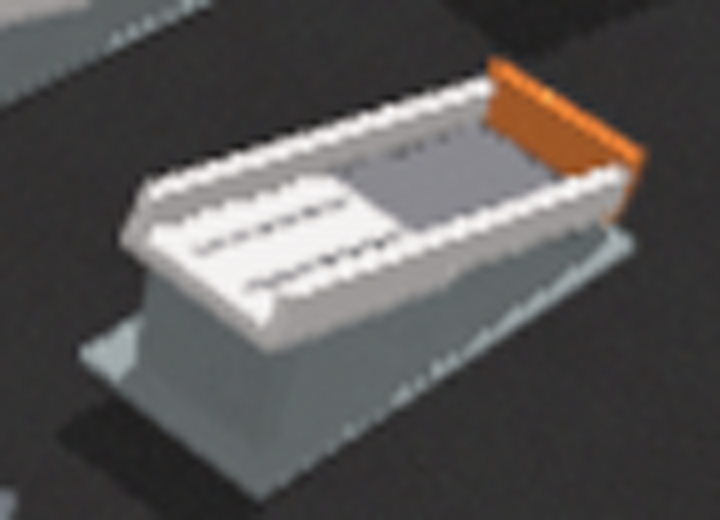

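```bash
cat > fit.py <<'E'
from h import *
from scipy.optimize import least_squares
t=get_image("top");s=get_image("scene")
def T(x,y,ox,oy,k):return ((x+.5)/k-.5+ox,(y+.5)/k-.5+oy)
ty=lambda x,y:T(x,y,295,145,8); sy=lambda x,y:T(x,y,180,210,7)
tr=lambda x,y:T(x,y,135,145,8); sr=lambda x,y:T(x,y,315,150,8)
def run(obs,p0,b):
    def f(p):
        c,n=np.cos(p[2]),np.sin(p[2]);r=[]
        for d,(u,v),m in obs:
            q=proj(d,[p[0]+c*m[0]-n*m[1],p[1]+n*m[0]+c*m[1],m[2]]);r+=[q[0]-u,q[1]-v]
        return np.array(r)
    o=least_squares(f,p0,loss="soft_l1");print(o.x,np.round(f(o.x).reshape(-1,2),1).tolist())
    return o.x
a,w=.08,.017
# yellow: local +x roughly world +x (up in top image), local +y = left
obs=[(t,ty(318,80),(a,w,.034)),(t,ty(383,112),(a,-w,.034)),(t,ty(148,415),(-a,w,.034)),(t,ty(222,453),(-a,-w,.034)),
(s,sy(127,104),(-a,w,.034)),(s,sy(218,103),(-a,-w,.034)) ,(s,sy(130,467),(a,w,.034)),(s,sy(228,463),(a,-w,.034))]
import sys
print("grip top",ray(t,*ty(287,248),.073),ray(s,*sy(161,172),.124-.051))
# scene: which end is near? camera at x=1.14 so near=+x; left in scene = -y
obs[4]=(s,sy(127,104),(-a,-w,.034));obs[5]=(s,sy(218,103),(-a,w,.034));obs[6]=(s,sy(130,467),(a,-w,.034));obs[7]=(s,sy(228,463),(a,w,.034))
y=run(obs,[.35,-.2,0],0)
# rest: local +x to +y world. floor z=.046-x*tan.26 ; local +y = world -x (down in top image)
k=np.tan(.26);h=lambda x:.046-k*x
c=np.cos(.26);n=np.sin(.26)
fl=lambda l,yy,up:(l*c+up*n,yy,.046-l*n+up*c)
b=.029
ro=[(t,tr(335,172),fl(0,-b,0)),(t,tr(343,292),fl(0,b,0)),(s,sr(345,175),fl(0,b,0)),(s,sr(405,228),fl(0,-b,0)),
(t,tr(108,190),fl(.105,-b,.016)),(t,tr(122,343),fl(.105,b,.016)),(t,tr(562,108),fl(-.105,-b-.003,.016)),(t,tr(580,270),fl(-.105,b,.016))]
r=run(ro,[.35,.2,1.5],0)
np.save("pose.npy",[y,r])
print("blue",ray(t,253,181,.03))
E
python3 fit.py
```

```text
grip top [ 0.52367703 -0.25405834  0.073     ] [ 0.50726253 -0.24565862  0.073     ]
[ 0.5212987  -0.25069949 -0.44557655] [[-1.0, -0.1], [-0.0, 0.3], [-0.2, 0.3], [-0.3, 0.0], [-0.1, 0.8], [0.1, 0.0], [-0.7, 0.5], [0.1, -0.1]]
[0.52558029 0.25101407 1.69731151] [[0.9, -0.5], [1.6, 1.6], [-3.8, 0.2], [3.9, 4.2], [-1.3, 1.3], [-1.5, -0.9], [-0.0, 1.3], [-0.4, -0.5]]
blue [0.5073922  0.00056962 0.03      ]
```

```bash
cat > ov.py <<'E'
from h import *
import cv2
y,r=np.load("pose.npy")
import sys
if len(sys.argv)>1: r=np.array(eval(sys.argv[1]))
def W(p,m):
    c,n=np.cos(p[2]),np.sin(p[2]);return [p[0]+c*m[0]-n*m[1],p[1]+n*m[0]+c*m[1],m[2]]
c=np.cos(.26);n=np.sin(.26)
fl=lambda l,yy,up:(l*c+up*n,yy,.046-l*n+up*c)
b=.029
L=[[fl(-.105,-b,0),fl(.105,-b,0),fl(.105,b,0),fl(-.105,b,0),fl(-.105,-b,0)],[fl(-.105,-b,.016),fl(.105,-b,.016),fl(.105,b,.016),fl(-.105,b,.016),fl(-.105,-b,.016)],[fl(0,-b,0),fl(0,b,0)]]
col=[(0,0,255),(0,200,0),(255,0,255)]
a,w=.08,.017
Y=[[(a,w,.034),(a,-w,.034),(-a,-w,.034),(-a,w,.034),(a,w,.034)]]+[[(.009*i,.009*j,.046) ,(.009*i,.009*j,.090)] for i in(-1,1) for j in (-1,1)]
out=[]
for nme,boxes in(("top",[(135,145,90,60),(295,145,70,60)]),("scene",[(315,150,90,65),(180,210,70,80)])):
    d=get_image(nme);im=cv2.imread(f"pics/{nme}0.png")
    for (bx,by,bw,bh),P,LL in zip(boxes,(r,y),(L,Y)):
        k=4 if bh>70 else 6
        k=5
        o=cv2.resize(im[by:by+bh,bx:bx+bw],None,fx=k,fy=k,interpolation=cv2.INTER_CUBIC)
        for i,l in enumerate(LL):
            q=np.array([proj(d,W(P,m)) for m in l]);q=((q-[bx,by]+.5)*k-.5)
            cv2.polylines(o,[np.round(q*16).astype(np.int32)],False,col[i%3],1,cv2.LINE_AA,4)
        out.append(np.pad(o,((0,400-o.shape[0]),(0,450-o.shape[1]),(0,0))))
im=np.vstack([np.hstack(out[:2])[:300],np.hstack(out[2:])])
im=cv2.resize(im,(770,600))
cv2.imwrite("pics/"+sys.argv[-1] if sys.argv[-1].endswith("png") else "pics/ov.png",im)
E
python3 ov.py
```

```text
(no output)
```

View pics/ov.png

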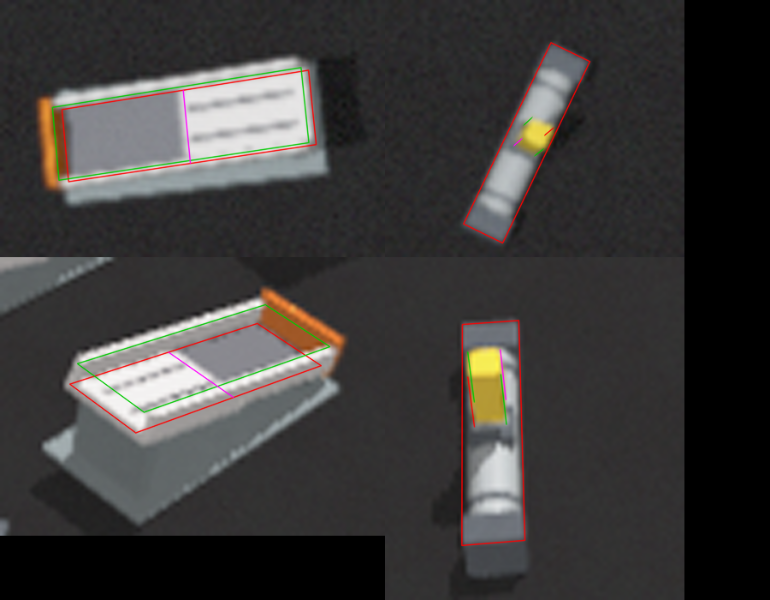

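The fit is good: yellow at (0.521,-0.251) with its axis at -0.446 rad. I shift the rest about 3 mm in x, to (0.529,0.251) with its low direction at 1.697 rad. I'll close the jaws along the tube, which keeps either final turn within the wrist's range.

```bash
cat > go.py <<'E'
from h import *
import sys
from scipy.spatial.transform import Rotation as R
def plan(p,ya):
    s=read_state();A=R.from_rotvec(s["ee_rot"])
    y=np.array([np.cos(ya),np.sin(ya),0]);z=np.array([0,0,-1.]);B=R.from_matrix(np.c_[np.cross(y,z),y,z])
    d=A.inv().apply(np.array(p)-s["eef_pos"]);r=(A.inv()*B).as_rotvec()
    Y=A.as_matrix()[:,1]
    print("t",round(s["time"],2),"pos",s["eef_pos"].round(4),"yaw",round(np.arctan2(Y[1],Y[0]),4),"q",s["q"].round(2),"F",s["wrist_force"].round(2),"op",round(s["opening"],4))
    print("shift(units)",(d*10).round(3),"turn(units)",(r/(np.pi/2)).round(4))
v=list(map(float,sys.argv[1:]));plan(v[:3],v[3])
E
python3 go.py .5213 -.2507 .15 -.4456
```

```text
t 0.3 pos [ 0.1857 -0.5965  0.2053] yaw -1.269 q [-1.29  0.42  1.63 -0.    1.09 -0.02] F [-0.61 -0.43  0.63] op 0.0855
shift(units) [ 4.232 -2.304  0.555] turn(units) [-3.000e-04 -1.000e-04 -5.242e-01]
```

Request:
arm_command(rows=[[0.35, -0.19, 0.05, 0, 0, 0], [0.35, -0.19, 0.05, 0, 0, 0], [0.35, -0.19, 0.05, 0, 0, 0], [0.35, -0.19, 0.05, 0, 0, 0], [0.35, -0.19, 0.05, 0, 0, 0]], hand=-1, force=70)

```text
time: 0.8
eef_pos: [0.3255, -0.4528, 0.1805]
ee_rot: [3.106, 0.472, 0.0]
wrist_force: [-0.4, -0.2, -0.7]
opening: 0.0855
```

Request:
arm_command(rows=[[0.35, -0.19, 0.05, 0, 0, 0], [0.35, -0.19, 0.05, 0, 0, 0], [0.35, -0.19, 0.05, 0, 0, 0], [0.35, -0.19, 0.05, 0, 0, 0], [0.35, -0.19, 0.05, 0, 0, 0]])

```text
time: 1.3
eef_pos: [0.4645, -0.3101, 0.1556]
ee_rot: [3.106, 0.472, 0.0]
wrist_force: [-0.3, 0.3, -0.3]
opening: 0.085
```

Request:
arm_command(rows=[[0.35, -0.19, 0, 0, 0, 0], [0.35, -0.19, 0, 0, 0, 0], [0, 0, 0, 0, 0, -0.087], [0, 0, 0, 0, 0, -0.087], [0, 0, 0, 0, 0, -0.087]])

```text
time: 1.8
eef_pos: [0.5193, -0.2536, 0.1555]
ee_rot: [-2.941, -1.104, 0.0]
wrist_force: [1.1, 0.5, 0.5]
opening: 0.0856
```

Request:
arm_command(rows=[[0, 0, 0, 0, 0, -0.087], [0, 0, 0, 0, 0, -0.087], [0, 0, 0, 0, 0, -0.087], [0, 0, 0, 0, 0, 0], [0, 0, 0, 0, 0, 0]])

```text
time: 2.3
eef_pos: [0.519, -0.2542, 0.1556]
ee_rot: [-2.663, -1.666, 0.0]
wrist_force: [-0.2, 0.6, 0.8]
opening: 0.0855
```

```bash
python3 go.py .5213 -.2507 .052 -.4456
```

```text
t 2.3 pos [ 0.519  -0.2542  0.1556] yaw -0.4527 q [-0.48  0.42  1.77 -0.    0.95 -0.02] F [-0.22  0.63  0.8 ] op 0.0855
shift(units) [0.041 0.005 1.036] turn(units) [-0.      0.     -0.0045]
```

Request:
arm_command(rows=[[0.04, 0.005, 0.2, 0, 0, 0], [0, 0, 0.22, 0, 0, 0], [0, 0, 0.22, 0, 0, 0], [0, 0, 0.1, 0, 0, 0], [0, 0, 0, 0, 0, 0]])

```text
time: 2.8
eef_pos: [0.5203, -0.2503, 0.0803]
ee_rot: [-2.66, -1.668, 0.002]
wrist_force: [0.2, 0.2, -0.7]
opening: 0.0856
```

```bash
cat > snap.py <<'E'
from h import *
import cv2,sys
n=sys.argv[1];out=[]
for nm,(x,y) in zip(("top","scene"),eval(sys.argv[2])):
    d=get_image(nm);f=d["frame"][:,:,::-1];cv2.imwrite(f"pics/{n}_{nm}_raw.png",f)
    x=min(max(x,0),412);y=min(max(y,0),264)
    out.append(cv2.resize(f[y:y+120,x:x+100],None,fx=4,fy=4,interpolation=cv2.INTER_CUBIC))
cv2.imwrite(f"pics/{n}.png",np.hstack(out))
E
python3 snap.py a "[(280,110),(160,190)]"; python3 go.py .5213 -.2507 .052 -.4456
```

```text
t 2.9 pos [ 0.5216 -0.2511  0.0822] yaw -0.45 q [-0.47  0.52  1.81  0.    0.81 -0.02] F [ 1.12 -0.01  0.71] op 0.0854
shift(units) [ 0.002 -0.005  0.302] turn(units) [ 0.0004  0.     -0.0028]
```

View pics/a.png

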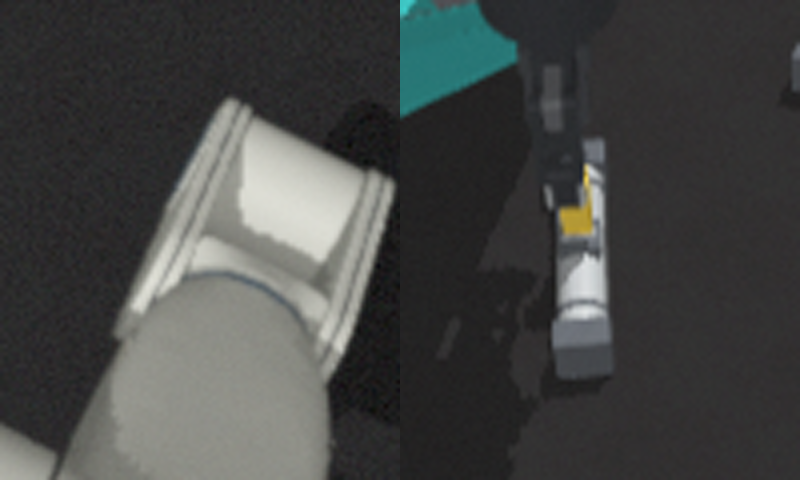

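The fingers stand in line with the grip (right panel, about (565,200)). I'll go down the last 30 mm and close.

Request:
arm_command(rows=[[0, 0, 0.15, 0, 0, 0], [0, 0, 0.14, 0, 0, 0], [0, 0, 0, 0, 0, 0]])

```text
time: 3.2
eef_pos: [0.5198, -0.2501, 0.0506]
ee_rot: [-2.658, -1.669, 0.003]
wrist_force: [0.5, -0.6, 0.9]
opening: 0.0855
```

Request:
arm_command(rows=[[0, 0, 0, 0, 0, 0], [0, 0, 0, 0, 0, 0], [0, 0, 0, 0, 0, 0], [0, 0, 0, 0, 0, 0], [0, 0, 0, 0, 0, 0]], hand=1, force=80)

```text
time: 3.7
eef_pos: [0.5216, -0.251, 0.0533]
ee_rot: [2.66, 1.671, 0.001]
wrist_force: [-2.6, 0.4, 2.4]
opening: 0.0158
```

Request:
arm_command(rows=[[0, 0, 0, 0, 0, 0], [0, 0, 0, 0, 0, 0], [0, 0, 0, 0, 0, 0], [0, 0, 0, 0, 0, 0], [0, 0, 0, 0, 0, 0]])

```text
time: 4.2
eef_pos: [0.5215, -0.2509, 0.0533]
ee_rot: [2.66, 1.671, 0.001]
wrist_force: [-1.0, 0.9, 5.8]
opening: 0.0154
```

```bash
python3 snap.py b "[(280,110),(160,190)]"; python3 go.py .5213 -.2507 .052 -.4456
```

```text
t 4.3 pos [ 0.5215 -0.2509  0.0532] yaw -0.4489 q [-0.47  0.57  1.82 -0.    0.75 -0.02] F [-0.76  1.08  5.96] op 0.0153
shift(units) [ 0.001 -0.003  0.012] turn(units) [ 0.0004  0.     -0.0021]
```

View pics/b.png

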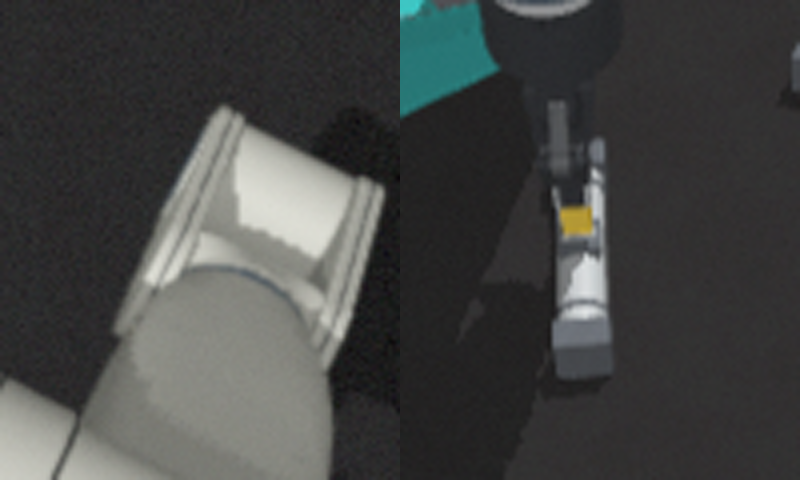

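The jaws have closed on the grip at 15 mm opening, with the grip visible between the fingers. Now I'll lift it.

Request:
arm_command(rows=[[0, 0, -0.1, 0, 0, 0], [0, 0, -0.2, 0, 0, 0], [0, 0, -0.2, 0, 0, 0], [0, 0, -0.25, 0, 0, 0], [0, 0, -0.25, 0, 0, 0]])

```text
time: 4.8
eef_pos: [0.5206, -0.2504, 0.1532]
ee_rot: [-2.659, -1.67, 0.001]
wrist_force: [0.1, -0.1, -4.1]
opening: 0.0155
```

Request:
arm_command(rows=[[0, 0, -0.25, 0, 0, 0], [0, 0, -0.2, 0, 0, 0], [0, 0, 0, 0, 0, 0], [0, 0, 0, 0, 0, 0], [0, 0, 0, 0, 0, 0]])

```text
time: 5.3
eef_pos: [0.5202, -0.2503, 0.1961]
ee_rot: [-2.658, -1.67, 0.002]
wrist_force: [0.2, -0.2, -4.6]
opening: 0.0156
```

```bash
python3 snap.py c "[(280,110),(150,140)]"; python3 go.py .5213 -.2507 .2 -.4456
```

```text
t 5.4 pos [ 0.5203 -0.2504  0.1961] yaw -0.4491 q [-0.47  0.37  1.74 -0.    1.03 -0.02] F [-0.14  0.5  -4.41] op 0.0153
shift(units) [ 0.001  0.01  -0.039] turn(units) [-0.0018 -0.     -0.0022]
```

View pics/c.png

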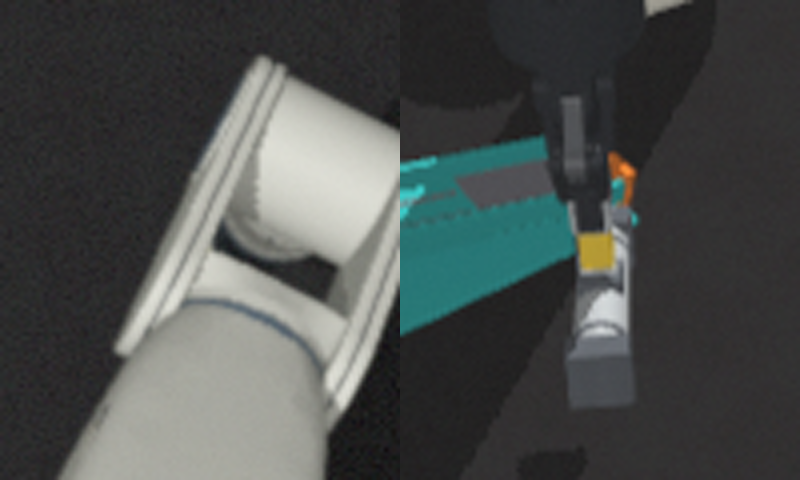

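```bash
cat > hang.py <<'E'
from h import *
import cv2,sys
n=sys.argv[1];s=read_state();print(s["ft_torque"])
from scipy.spatial.transform import Rotation as R
A=R.from_rotvec(s["ee_rot"]).as_matrix();e=A[:,1]  # tube axis = tool y
d=get_image("scene");im=cv2.imread(f"pics/{n}_scene_raw.png");outs=[]
pin=s["eef_pos"]+[0,0,.015-.032]
side=np.cross([0,0,1],e);u0,v0=map(int,proj(d,pin));u0-=50;v0-=60
for sg in(-1,1):
    th=.26*sg;x=e*np.cos(th)+np.array([0,0,np.sin(th)]);z=np.cross(x,side)
    o=cv2.resize(im[v0:v0+120,u0:u0+100],None,fx=4,fy=4)
    m=pin-.019*z
    for end,col in((.08,(0,0,255)),(-.08,(0,255,0))):
        q=np.array([proj(d,m+x*end+side*a*.017+z*b*.017) for a,b in((1,1),(-1,1),(-1,-1),(1,-1))])
        cv2.polylines(o,[np.round(((q-[u0,v0])*4)).astype(np.int32)],True,col,1)
    outs.append(o)
cv2.imwrite(f"pics/{n}_h.png",np.hstack(outs))
E
python3 hang.py c
```

```text
[-0.0808314  -0.16621003 -0.00223441]
```

View pics/c_h.png

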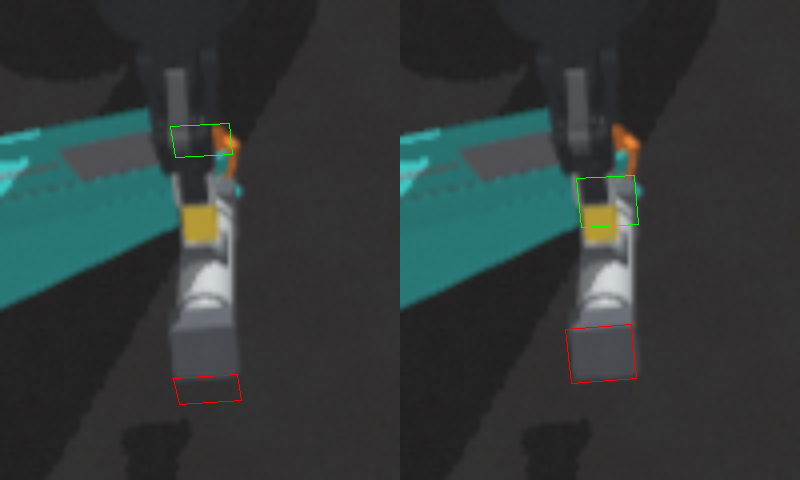

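The right overlay (the end on the tool's +y side high) matches the picture. The wrist moment agrees: the heavy end is on the tool's -y side, and the weight is about 4.5 N. The tool y must therefore point to -1.445 rad. I'll raise it, turn it and carry it over.

Request:
arm_command(rows=[[0, 0, -0.2, 0, 0, 0], [0, 0, -0.2, 0, 0, 0], [0, 0, 0, 0, 0, 0.08], [0, 0, 0, 0, 0, 0.08], [0, 0, 0, 0, 0, 0.08]])

```text
time: 5.95
eef_pos: [0.5209, -0.2507, 0.2369]
ee_rot: [-2.928, -1.135, 0.001]
wrist_force: [0.1, -0.2, -4.5]
opening: 0.0153
```

Request:
arm_command(rows=[[0, 0, 0, 0, 0, 0.08], [0, 0, 0, 0, 0, 0.08], [0, 0, 0, 0, 0, 0.08], [0, 0, 0, 0, 0, 0.08], [0, 0, 0, 0, 0, 0.074]])

```text
time: 6.45
eef_pos: [0.5208, -0.2507, 0.2367]
ee_rot: [-3.135, -0.19, 0.002]
wrist_force: [0.1, 0.7, -4.4]
opening: 0.0158
```

Request:
arm_command(rows=[[0, 0, 0, 0, 0, 0], [0, 0, 0, 0, 0, 0]])

```text
time: 6.65
eef_pos: [0.521, -0.2507, 0.237]
ee_rot: [-3.135, -0.203, 0.002]
wrist_force: [0.0, -0.1, -3.9]
opening: 0.0151
```

```bash
python3 go.py .529 .251 .23 -1.445
```

```text
t 6.65 pos [ 0.521  -0.2507  0.237 ] yaw -1.4418 q [-0.47  0.32  1.71 -0.    1.12  0.97] F [ 0.01 -0.08 -3.88] op 0.0151
shift(units) [ 0.725 -4.965  0.072] turn(units) [-0.0003  0.0006  0.0021]
```

Request:
arm_command(rows=[[0.05, -0.2, 0, 0, 0, 0], [0.05, -0.33, 0, 0, 0, 0], [0.05, -0.33, 0, 0, 0, 0], [0.05, -0.33, 0, 0, 0, 0], [0.05, -0.33, 0, 0, 0, 0]])

```text
time: 7.15
eef_pos: [0.5267, -0.0957, 0.2374]
ee_rot: [-3.135, -0.202, 0.001]
wrist_force: [1.0, 0.4, -4.3]
opening: 0.0155
```

Request:
arm_command(rows=[[0.05, -0.33, 0, 0, 0, 0], [0.05, -0.33, 0, 0, 0, 0], [0.05, -0.33, 0, 0, 0, 0], [0.05, -0.33, 0, 0, 0, 0], [0.05, -0.33, 0, 0, 0, 0]])

```text
time: 7.65
eef_pos: [0.5308, 0.0713, 0.2375]
ee_rot: [3.135, 0.202, -0.0]
wrist_force: [-0.4, 0.1, -4.1]
opening: 0.0155
```

Request:
arm_command(rows=[[0.05, -0.33, 0, 0, 0, 0], [0.05, -0.33, 0, 0, 0, 0], [0.05, -0.33, 0, 0, 0, 0], [0.05, -0.33, 0, 0, 0, 0], [0.03, -0.2, 0, 0, 0, 0]])

```text
time: 8.15
eef_pos: [0.5345, 0.2259, 0.2374]
ee_rot: [-3.135, -0.204, 0.0]
wrist_force: [0.0, 0.2, -3.1]
opening: 0.0152
```

Request:
arm_command(rows=[[0, -0.15, 0, 0, 0, 0], [0, 0, 0, 0, 0, 0], [0, 0, 0, 0, 0, 0]])

```text
time: 8.45
eef_pos: [0.5325, 0.2381, 0.2373]
ee_rot: [3.134, 0.2, -0.001]
wrist_force: [-0.1, -1.0, -4.3]
opening: 0.0156
```

```bash
python3 go.py .529 .251 .14 -1.445
```

```text
t 8.45 pos [0.5325 0.2381 0.2373] yaw -1.4435 q [ 0.4   0.33  1.7  -0.    1.12  1.84] F [-0.13 -1.04 -4.26] op 0.0156
shift(units) [-0.018 -0.133  0.973] turn(units) [0.0005 0.0005 0.001 ]
```

Request:
arm_command(rows=[[-0.02, -0.13, 0.2, 0, 0, 0], [0, 0, 0.25, 0, 0, 0], [0, 0, 0.25, 0, 0, 0], [0, 0, 0.2, 0, 0, 0], [0, 0, 0, 0, 0, 0]])

```text
time: 8.95
eef_pos: [0.5272, 0.249, 0.1449]
ee_rot: [3.133, 0.196, -0.009]
wrist_force: [-1.5, 0.2, -5.2]
opening: 0.0149
```

Request:
arm_command(rows=[[0, 0, 0, 0, 0, 0], [0, 0, 0, 0, 0, 0]])

```text
time: 9.15
eef_pos: [0.5304, 0.2511, 0.1491]
ee_rot: [-3.135, -0.197, -0.003]
wrist_force: [-0.0, 0.2, -4.0]
opening: 0.0155
```

```bash
python3 go.py .529 .251 .102 -1.445; python3 snap.py d "[(130,120),(310,100)]"
```

```text
t 9.15 pos [0.5304 0.2511 0.1491] yaw -1.4454 q [ 0.42  0.44  1.76 -0.    0.94  1.87] F [-0.04  0.22 -4.03] op 0.0155
shift(units) [-0.015 -0.     0.471] turn(units) [-0.0004 -0.0014 -0.0002]
```

View pics/d.png

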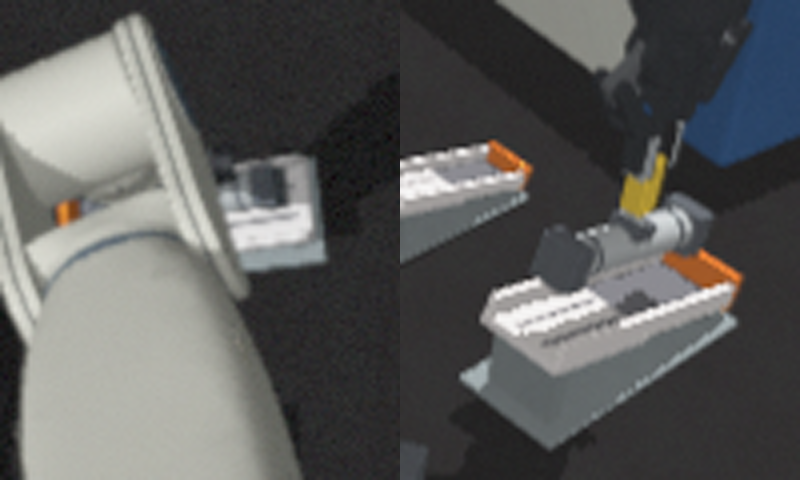

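It hangs over the channel, parallel to the floor, with its low end towards the orange stop. I'll lower it in small steps and watch the force.

Request:
arm_command(rows=[[-0.01, 0, 0.12, 0, 0, 0], [0, 0, 0.12, 0, 0, 0], [0, 0, 0.1, 0, 0, 0], [0, 0, 0, 0, 0, 0], [0, 0, 0, 0, 0, 0]])

```text
time: 9.75
eef_pos: [0.528, 0.2509, 0.1129]
ee_rot: [3.135, 0.198, -0.002]
wrist_force: [0.5, 0.3, -4.6]
opening: 0.0153
```

Request:
arm_command(rows=[[0, 0, 0.03, 0, 0, 0], [0, 0, 0.03, 0, 0, 0], [0, 0, 0, 0, 0, 0], [0, 0, 0, 0, 0, 0]])

```text
time: 10.15
eef_pos: [0.5283, 0.2511, 0.1077]
ee_rot: [-3.135, -0.198, -0.0]
wrist_force: [-0.0, 0.5, -5.0]
opening: 0.0157
```

```bash
python3 go.py .529 .251 .102 -1.445; python3 snap.py e "[(130,120),(310,110)]"
```

```text
t 10.15 pos [0.5283 0.2511 0.1077] yaw -1.4449 q [0.42 0.49 1.79 0.   0.86 1.87] F [-0.03  0.52 -4.96] op 0.0157
shift(units) [0.007 0.002 0.057] turn(units) [-0.     -0.0001  0.0001]
```

View pics/e.png

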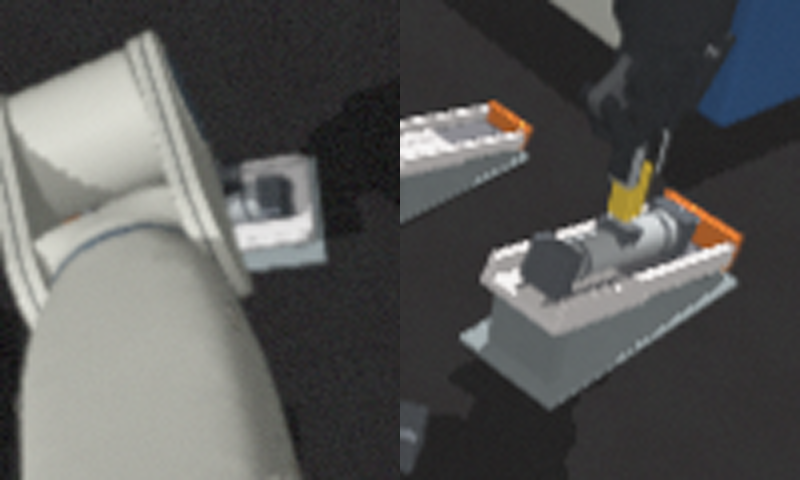

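Request:
arm_command(rows=[[0, 0, 0.03, 0, 0, 0], [0, 0, 0, 0, 0, 0], [0, 0, 0, 0, 0, 0]])

```text
time: 10.55
eef_pos: [0.5282, 0.251, 0.1045]
ee_rot: [3.135, 0.198, -0.0]
wrist_force: [-0.2, 0.1, -3.2]
opening: 0.016
```

Request:
arm_command(rows=[[0, 0, 0.02, 0, 0, 0], [0, 0, 0, 0, 0, 0], [0, 0, 0, 0, 0, 0]])

```text
time: 10.85
eef_pos: [0.5282, 0.251, 0.1025]
ee_rot: [3.135, 0.198, -0.0]
wrist_force: [0.4, 0.1, -4.8]
opening: 0.0154
```

Request:
arm_command(rows=[[0, 0, 0.02, 0, 0, 0], [0, 0, 0, 0, 0, 0], [0, 0, 0, 0, 0, 0]])

```text
time: 11.15
eef_pos: [0.5289, 0.2513, 0.1015]
ee_rot: [-3.135, -0.198, -0.002]
wrist_force: [-0.5, -1.8, 5.1]
opening: 0.0154
```

The force went from -4.8 to +5.1 N at a TCP height of 0.1015 m, as predicted, so it lies on the floor. I'll check it before releasing.

Request:
arm_command(rows=[[0, 0, 0, 0, 0, 0], [0, 0, 0, 0, 0, 0]])

```text
time: 11.35
eef_pos: [0.529, 0.2513, 0.1015]
ee_rot: [-3.135, -0.198, -0.002]
wrist_force: [-2.0, -1.4, 6.3]
opening: 0.0154
```

```bash
python3 go.py .529 .251 .102 -1.445; python3 snap.py f "[(130,120),(310,110)]"; python3 hang.py f
```

```text
t 11.35 pos [0.529  0.2513 0.1015] yaw -1.4448 q [ 0.42  0.5   1.79 -0.    0.85  1.87] F [-1.95 -1.44  6.26] op 0.0154
shift(units) [ 0.     0.003 -0.005] turn(units) [-0.0002 -0.001   0.0001]
[-0.2753731   0.21433621  0.0498049 ]
```

View pics/f_h.png

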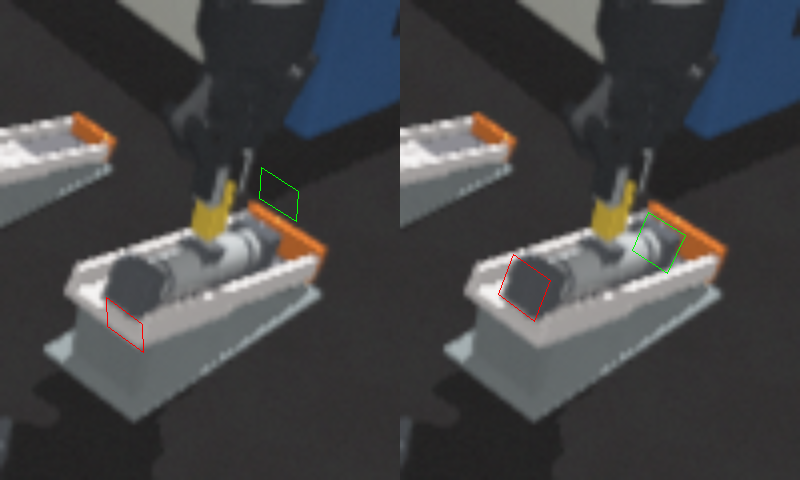

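It lies in the channel as modelled, with the contact moment centred. I'll release with a partial opening, then go up.

Request:
arm_command(rows=[[0, 0, -0.01, 0, 0, 0], [0, 0, 0, 0, 0, 0]])

```text
time: 11.7
eef_pos: [0.5284, 0.2511, 0.1016]
ee_rot: [-3.135, -0.197, -0.0]
wrist_force: [0.2, -0.5, -0.7]
opening: 0.0154
```

Request:
arm_command(rows=[[0, 0, 0, 0, 0, 0], [0, 0, 0, 0, 0, 0], [0, 0, 0, 0, 0, 0], [0, 0, 0, 0, 0, 0], [0, 0, 0, 0, 0, 0]], hand=0)

```text
time: 12.2
eef_pos: [0.5283, 0.2511, 0.1017]
ee_rot: [-3.135, -0.198, -0.0]
wrist_force: [0.6, 0.1, -0.0]
opening: 0.0427
```

```bash
python3 go.py .529 .251 .102 -1.445; python3 snap.py g "[(130,120),(310,110)]"
```

```text
t 12.2 pos [0.5283 0.2511 0.1017] yaw -1.4449 q [0.42 0.5  1.79 0.   0.85 1.87] F [ 0.57  0.13 -0.01] op 0.0427
shift(units) [ 0.006  0.002 -0.003] turn(units) [-0.     -0.0001  0.    ]
```

View pics/g.png

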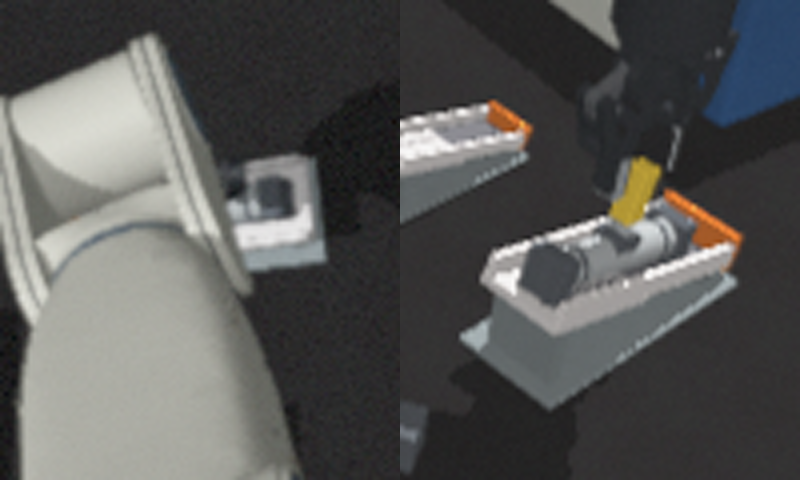

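It's released, and the grip has sprung square to the tube, so it leans downhill near the lower pad. I'll open further while shifting slightly downhill, then rise.

Request:
arm_command(rows=[[0, 0, 0, 0, 0, 0], [0, -0.05, 0, 0, 0, 0], [0, -0.03, 0, 0, 0, 0], [0, 0, 0, 0, 0, 0]], hand=-0.45)

```text
time: 12.7
eef_pos: [0.5273, 0.2596, 0.1017]
ee_rot: [-3.135, -0.198, -0.0]
wrist_force: [0.7, -0.6, 0.5]
opening: 0.0618
```

Request:
arm_command(rows=[[0, 0, -0.1, 0, 0, 0], [0, 0, -0.15, 0, 0, 0], [0, 0, -0.25, 0, 0, 0], [0, 0, -0.3, 0, 0, 0], [0, 0, -0.3, 0, 0, 0]])

```text
time: 13.2
eef_pos: [0.5274, 0.2589, 0.2141]
ee_rot: [-3.135, -0.197, -0.001]
wrist_force: [0.5, 0.3, 0.1]
opening: 0.0622
```

Request:
arm_command(rows=[[-0.4, 0, -0.2, 0, 0, 0], [-0.4, 0, 0, 0, 0, 0], [-0.4, 0, 0, 0, 0, 0], [-0.4, 0, 0, 0, 0, 0], [0, 0, 0, 0, 0, 0]])

```text
time: 13.7
eef_pos: [0.3641, 0.2375, 0.2324]
ee_rot: [3.135, 0.2, -0.003]
wrist_force: [0.2, 0.2, -0.6]
opening: 0.0621
```

```bash
python3 go.py .35 .25 .3 -1.445; python3 snap.py k "[(130,120),(310,110)]"
```

```text
t 13.7 pos [0.3641 0.2375 0.2324] yaw -1.4436 q [0.55 0.1  2.   0.   1.04 1.99] F [ 0.18  0.22 -0.62] op 0.0621
shift(units) [-0.125 -0.141 -0.676] turn(units) [0.0002 0.0011 0.0009]
```

View pics/k.png

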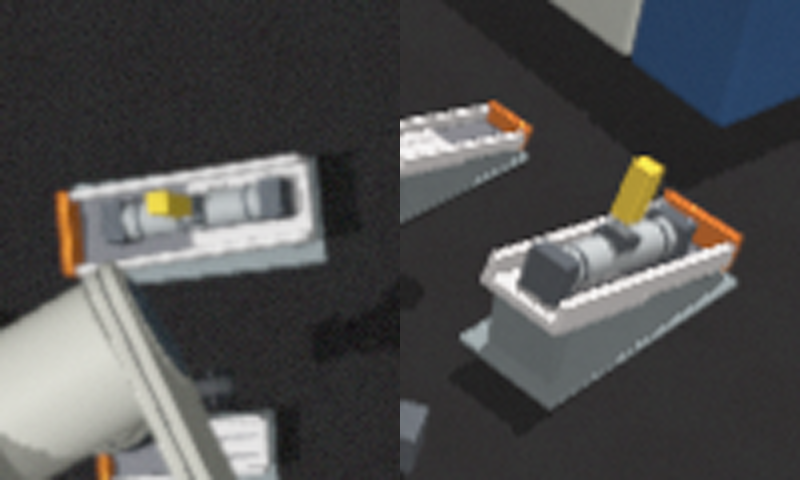

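Run:
```python
import cv2
im=cv2.imread("pics/k_top_raw.png");cv2.imwrite("pics/k2.png",cv2.resize(im[155:195,140:215],None,fx=10,fy=10,interpolation=cv2.INTER_CUBIC))
```

View pics/k2.png

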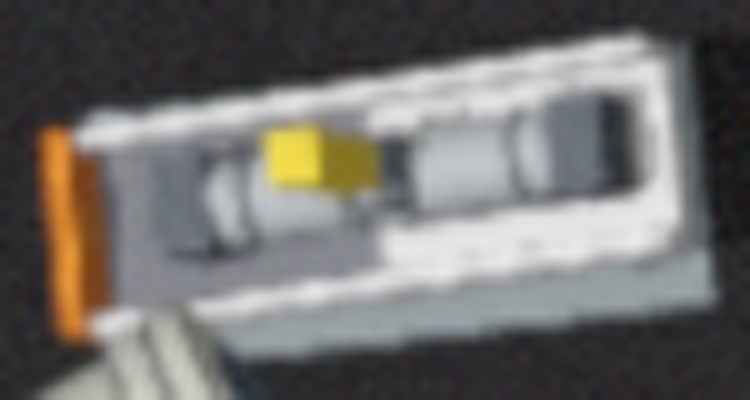

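View pics/k_top_raw.png

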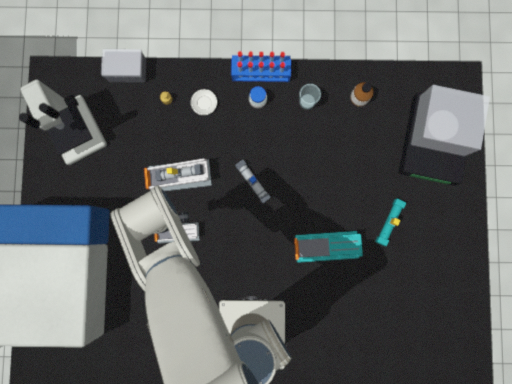

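Run:
```python
from h import *
from scipy.optimize import least_squares
d=get_image("top");c,n=np.cos(.26),np.sin(.26)
def fl(l,y,up):return np.array([l*c+up*n,y,.046-l*n+up*c])
def W(r,m):
    C,S=np.cos(r[2]),np.sin(r[2]);return [r[0]+C*m[0]-S*m[1],r[1]+S*m[0]+C*m[1],m[2]]
g=lambda x,y:np.array([(x+.5)/10-.5+140,(y+.5)/10-.5+155])
# rest refit (local +y = down in image)
b=.029
ro=[(g(108,150),fl(.105,-b,.016)),(g(640,62),fl(-.105,-b,.016)),(g(668,236),fl(-.105,b,.016)),(g(372,130),fl(.003,-b,.0)),(g(380,265),fl(.003,b,.016)),(g(115,312),fl(.105,b,.016))]
F=lambda p:np.concatenate([np.array(proj(d,W(p,m)))-q for q,m in ro])
r=least_squares(F,[.529,.251,1.697],loss="soft_l1");print("rest",r.x,F(r.x).round(1))
so=[(g(162,146),(.08,-.017)),(g(172,248),(.08,.017)),(g(605,95),(-.08,-.017)),(g(612,190),(-.08,.017))]
for R0 in(r.x,[.529,.251,1.697]):
    def G(p):
        o=[]
        for q,m in so:
            C,S=np.cos(p[2]),np.sin(p[2]);o.append(np.array(proj(d,W(R0,fl(p[0]+C*m[0]-S*m[1],p[1]+S*m[0]+C*m[1],.034))))-q)
        return np.concatenate(o)
    s=least_squares(G,[0,0,0]);print("sampler l,y,yaw",s.x,G(s.x).round(1))
```

```text
rest [0.52548536 0.24810949 1.69030973] [-2.7 -0.2  2.3 -0.2  1.2 -0.1  0.7 -1.8 -0.5  1.4 -2.   0.6]
sampler l,y,yaw [-0.01190921 -0.00345776 -0.02341394] [-0.3  0.1 -0.7  0.   0.4 -0.5  0.5  0.4]
sampler l,y,yaw [-0.01454535  0.00051627 -0.02990899] [-0.3  0.1 -0.7  0.   0.4 -0.5  0.5  0.4]
```

The sampler lies within about 10 mm lengthways and 4 mm sideways of the middle, with a yaw error of 0.03 rad. Blue is still at (253,181), and the arm is clear. Handing in.

Run:
```python
from station import *
print(close_job())
```

```text
the job is handed in; nothing more can be done
None
```

The yellow-gripped sampler is on the middle of the drain rest with its heavy end at the orange stop, and I handed the job in at about 14 s of the 48 s. No verdict was reported.

**Lift:** I gripped the sampler by its yellow grip and lifted it clear. The camera overlay and the wrist moment both put the heavy end on the same side, nearer the robot. It weighs about 4.5 N.

**Placing:** I turned it so the heavy end faced the stop and lowered it until the wrist force changed from about -5 N to +5 N. I let go only after that.

**Last checks:**
- **Position:** the top view puts it about 7–10 mm uphill of the middle and at most 4 mm to the side. It is in line to about 0.03 rad and did not slide after release.
- **Other things:** the blue sampler is where it was, and the arm stood clear with about zero wrist force.
- **Disagreement:** while it was still held, the side view put it a few mm further downhill than the later top-view fit. The rest's own position also varied by 3–4 mm between fits. Both are well within the 25 mm and 18 mm limits.
- **Not measured:** I could not read the load on the grey plate directly; I rely on the heavy end being low.

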